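# Uncap the reference sphere of a measuring machine

### The arm

A 7-joint arm with a two-finger parallel gripper is mounted at the origin on the work surface. World frame = base frame: x ahead of the robot, y to its left, z up, the work surface at z = 0. Lengths are in m, angles in rad, forces in N, time in s.
With the tool pointing down it reaches from about 0.35 to 0.9 m from the base axis. Payload 7.2 kg.
Tool frame: the origin (TCP) lies at the very end of the fingers, on their centre line; the grasp point (between the pads) lies 19 mm behind it; z points along the fingers, y is the direction in which the jaws open and shut (so a half turn about z gives the same grasp; the last joint's range is limited). The gripper opens to 85 mm and grips with 20 to 120 N. Pads are 22 mm wide; open, the fingers measure 114 mm over their backs; the gripper's body (76 mm by 85 mm) begins 54 mm behind the grasp point. The pads swing forward as they close: fully open they stand 13 mm farther back than shut.
Start: joints at [1.178, 0.411, -0.013, 1.596, 0.006, 1.134, -0.082], TCP at [0.199, -0.592, 0.231] pointing down, gripper open.
Joint ranges: [-2.95, 2.95], [-0.29, 1.99], [-1.47, 1.44], [0.14, 2.54], [-1.03, 4.17], [0.13, 1.85], [-2.86, 2.86]. Speed limits (rad/s): [2.39, 2.39, 3.01, 3.01, 3.14, 3.14, 3.14].

### API

Orientations are given as a rotation vector (axis times angle).
In Python, from workcell import arm gives the robot as it stands. The module is installed in compiled form; this text tells all that it offers.
- The arm moves only by the shell command python3 -m inch 'ROWS' [FORCE]. ROWS is JSON, a list of rows, each a list of 7 numbers: the shift along the tool's x, y, z in cm, then the turn, a rotation vector about the tool's x, y, z in rad, then the closure in counts, from 0 (fully open) to 255 (shut). A call has 1 to 20 rows; each row shifts and turns the commanded pose from where the row before left it, along the tool's axes as they then stand; what a row does not reach is not made up. A row lasts 1/10 s, in which the tool goes at most 50 mm and 8.59 degrees, less where a joint would pass 70% of its speed; a pose out of reach is approached as far as the arm can. A call with a gripper value outside its range is refused whole. The fingers move at their own pace and stop on an object; FORCE is the grip in N (left out, the last holds). Time passes only in rows, so rows that do not move let the fingers close. It gives the time, the measured TCP pose, the force and the opening at its end, in the units of the state.
- arm.state(): the state, without advancing time (a new reading comes with each control period).
- arm.snapshot(name): name is "scene" or "top"; returns a dict with "pixels" (480x640x3 uint8, blue, green, red), "z_map" (480x640 float32, m along the optical axis (not along the pixel's ray), 0 where there is no reading), "fx", "fy", "cx", "cy" (pixels), "position" and "rotation" of the camera in the world. Camera axes: x right, y up, looking along -z (the intrinsics and any distortion apply to the point x, -y, -z); pixel columns grow to the right and rows downward; lengths in m; the calibration is good to about 2 mm. A picture is of the moment at which its call begins.
- arm.close_job(): hands the job in, once; it reports no verdict.
The state is a dict: "time": time; "joint_pos": joint angles; "dq": joint speeds; "effort": joint torques, N m; "ee_pos": TCP position; "ee_rot": TCP orientation; "wrist_force": force on the tool from outside, world axes, zero at the start; "ft_torque": the same for the moment, N m; "grip_width": finger opening in m.
Only numpy, scipy, OpenCV 4.12 (cv2) and the standard library are available. Lean on these libraries where they do the work, as an engineer would, in place of code of your own. Each camera call takes 0.05 s, during which the arm holds its last target.

### The job

The screw cap over the measuring machine's reference sphere is stuck on its seal. Break it loose with a firm anticlockwise twist, then spin it off easily, never forcing, pressing or pulling hard on the thread. Lift it straight off without knocking the ceramic ball inside, and set it down gently, open side down and flat, inside the shallow tray. Let go of it, and leave the other pieces on the granite where they are.

Things in the scene. Friction and masses are not known exactly. Their poses are not given: they have to be found in the camera images.
- cap_grip (a point): Point on the axis of the plain metal screw cap where it is best held, in its hexagonal grip: 97 mm above the cap's lower rim, 12 mm below its top. The hexagon is 36 mm tall, 32 mm across flats (37 mm over corners); flats face along this point's x axis and every 60 degrees from it. Below it is a flat round roof, 58 mm across, 24 mm below this point, which fingertips can strike. z points up.
- cap: The same cap: 109 mm tall, 58 mm across, 0.12 to 0.2 kg; origin at the centre of its lower rim, 97 mm below cap_grip, same axes. It starts screwed on the stand, rim 34 mm above the granite. Inside are two studs, 5 mm thick, 20 to 25 mm above the rim, that ride in the stand's thread. The bore is 51 mm wide, 39 mm between the studs.
- stand: Black round stand fixed to the granite, origin at the centre of its underside, z up: foot 90 mm across and 30 mm high, then a springy rubber seal ring 66 mm across and a steel threaded neck, 49 mm across the thread, up to 69 mm above the granite, hidden in the cap. Once loose the cap has about 1 mm side play on the neck and leans by up to 0.1 rad when let go half-way (its top by up to 10 mm).
- stand_top (a point): Top centre of the stand's foot, 30 mm above the granite; here the thread begins. Coarse, two-start, right-hand: anticlockwise from above unscrews. For the first 0.1 to 0.8 rad (not known) it is stuck on the seal, does not rise, and takes 0.2 to 0.8 N m: a weak grip slips. Then it turns easily, rising 6.5 mm per rad, 1 mm play; forces over 25 N harm it. 1.6 to 2.6 rad from the start it comes free; before that the thread stops a pull.
- ball: White ceramic reference ball, 20 mm across, fixed on a thin stem on the stand's axis under the cap; hidden at first. Origin at the foot of the stem, 69 mm above the granite; the ball's centre is 16 mm above it, its top 95 mm above the granite. Raise the cap's rim straight up to about 105 mm above the granite before moving sideways.
- tray: Shallow square tray fixed to the granite, 110 x 110 mm outside, 98 x 98 mm inside, rim 12 mm high; origin at the centre of its underside, z up, x and y along its sides. Inner floor 5 mm above the granite: with the cap set down, cap_grip is 102 mm above the granite.
- bracket: Bystander: machined steel step bracket, 80 x 45 x 55 mm, origin at the centre of its underside.
- ring_gauge: Bystander: steel setting ring, 68 mm across, 32 mm bore, 22 mm high, origin at the centre of its underside.
- vblock: Bystander: dark steel block with a groove, 60 x 50 x 41 mm, origin at the centre of its underside.
Things that resemble listed ones, but are neither listed nor needed, are in the scene too. What is shaped like the tray but brown is not meant.

How it is judged:
By the outcome, as a careful person would: the job done as asked, in the order asked, and still so for the second after the job is handed in, with the robot touching nothing.
It also fails if it takes over 72 s, if anything falls off the work surface, if the arm or the gripper's body presses on something with over 40 N, if the wrist force passes 120 N, or if a joint passes its speed limit or range.

## Working session

There is one attempt and no reset: what is moved stays moved. The work goes in short steps, Python scripts to look and compute and a shell command to move; the robot and the scene stay as the last step left them, time stands still between calls to the robot, and variables do not carry over. Pictures are saved under pics/ and viewed, and the job is handed in when it is done.

```bash
mkdir -p pics
cat > h.py <<'E'
import numpy as np, cv2
from workcell import arm
from scipy.spatial.transform import Rotation as R
def snap(n):
    s=arm.snapshot(n); return s
def rotm(s):
    r=np.array(s["rotation"],float)
    return r if r.shape==(3,3) else (R.from_rotvec(r).as_matrix() if r.size==3 else R.from_quat(r).as_matrix())
def cloud(s):
    z=s["z_map"]; v,u=np.mgrid[0:480,0:640]
    P=np.stack([(u-s["cx"])/s["fx"]*z,-(v-s["cy"])/s["fy"]*z,-z],-1)
    W=P@rotm(s).T+np.array(s["position"]); W[z==0]=np.nan
    return W
E
python3 - <<'E'
from h import *
print(arm.state())
for n in("scene","top"):
    s=snap(n); cv2.imwrite(f"pics/{n}0.png",s["pixels"]); np.save(f"{n}0.npy",cloud(s))
    print(n,{k:v for k,v in s.items() if k not in("pixels","z_map")})
E
```

```text
{'time': 0.0, 'joint_pos': array([ 1.17777255,  0.41193503, -0.01272984,  1.5970541 ,  0.00559215,
        1.13431253, -0.0822016 ]), 'dq': array([-0.00062391, -0.00134074,  0.00127061,  0.00129079,  0.00055166,
       -0.00205948,  0.0016622 ]), 'effort': array([-2.26698448e-04, -6.00611901e+01,  6.81554396e-01, -2.99405658e+01,
        1.37479059e-02,  1.05774615e-02,  3.33371850e-05]), 'ee_pos': array([ 0.1992733 , -0.59184446,  0.23042698]), 'ee_rot': array([-3.09863069e+00, -5.07783968e-01,  5.86240138e-04]), 'wrist_force': array([ 0.04532702, -0.39573411, -0.33178666]), 'ft_torque': array([-0.0488695 , -0.03068124,  0.07594916]), 'grip_width': 0.08542381740776052}
scene {'fx': 570.0048475940051, 'fy': 570.0048475940051, 'cx': 317.5014196041361, 'cy': 227.34832349487482, 'position': array([1.43881013, 0.08178673, 0.82730068]), 'rotation': array([0.6806521 , 0.74484636, 1.51462722])}
top {'fx': 543.7332626220918, 'fy': 543.7332626220918, 'cx': 312.6198524695332, 'cy': 235.0126178331964, 'position': array([ 0.33571814, -0.01375325,  1.14315561]), 'rotation': array([ 0.12805765, -0.11971724, -1.557382  ])}
```

View pics/scene0.png

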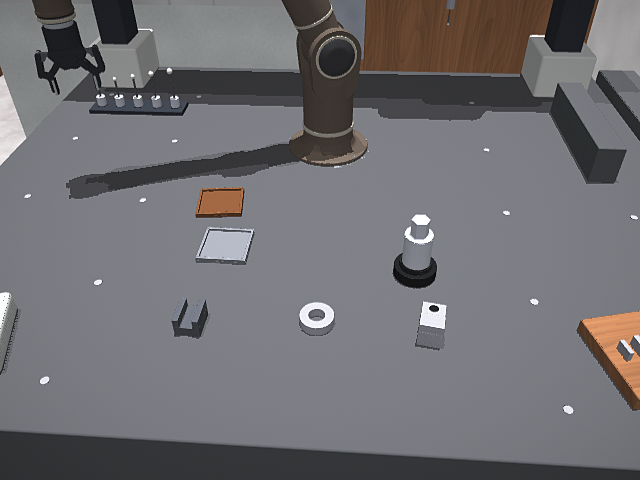

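View pics/top0.png

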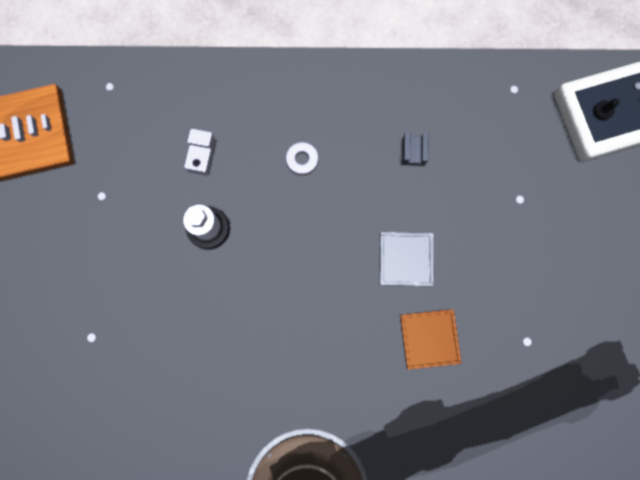

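The scene view shows the cap on its black stand at (418,245), the grey tray at (226,245) and the brown lookalike tray at (220,202). The ring gauge is at (317,319), the V-block at (190,318) and the bracket at (431,325). 
Possible mix-ups:
- **Tray:** grey at top(407,259) or brown at top(431,339). I choose grey.
- **Cap:** metal hexagon-topped cap at top(200,220), or the white probe tips at scene(100-180,100). I choose the hexagon-topped one.

Run:
```python
from h import *
for n in("scene","top"):
    W=np.load(n+"0.npy"); im=cv2.imread(f"pics/{n}0.png")
    print(n,"granite z",np.nanmedian(W[...,2][(W[...,0]>.4)&(W[...,0]<.8)&(abs(W[...,1])<.3)]))
    reg=(W[...,0]>.3)&(W[...,0]<.75)&(W[...,1]>.0)&(W[...,1]<.4)
    for lo,hi,nm in((.137,.16,"hex top"),(.112,.13,"hexside"),(.1,.1115,"roof"),(.026,.034,"foot")):
        m=reg&(W[...,2]>lo)&(W[...,2]<hi)
        if m.sum()<8: print(nm,m.sum());continue
        p=W[m]; (c,r)=cv2.minEnclosingCircle(p[:,:2].astype(np.float32))
        print(nm,m.sum(),"mean",p.mean(0).round(4),"circ",np.round(c,4),round(r,4),"z",np.median(p[:,2]).round(4),p[:,2].max().round(4))
    # tray: height 3..20mm
    m=(W[...,2]>.003)&(W[...,2]<.02)&(W[...,0]>.35)&(W[...,0]<.66)&(W[...,1]<-.05)&(W[...,1]>-.4)
    k,l,st,ce=cv2.connectedComponentsWithStats(m.astype(np.uint8))
    for i in range(1,k):
        if st[i,4]>300:
            p=W[l==i]; print("tray?",ce[i].round(),st[i,4],cv2.minAreaRect((p[:,:2]*1000).astype(np.float32)),im[l==i].mean(0).round(), np.percentile(p[:,2],[20,50,98]).round(4))
    for (u,v) in ((200,220),(407,259)) if n=="top" else ((421,219),(225,245)): print((u,v),W[v,u].round(4))
s=cv2.imread("pics/top0.png")[180:260,150:250]; t=cv2.imread("pics/scene0.png")[200:300,370:470]
cv2.imwrite("pics/crop0.png",np.hstack([cv2.resize(s,(400,320),interpolation=2),cv2.resize(t,(320,320),interpolation=2)]))
```

```text
scene granite z 0.0004401719592452835
hex top 188 mean [0.5348 0.214  0.143 ] circ [0.5314 0.2153] 0.0216 z 0.1434 0.147
hexside 134 mean [0.5438 0.2129 0.1211] circ [0.5344 0.2145] 0.0187 z 0.1211 0.13
roof 301 mean [0.5455 0.2129 0.1068] circ [0.5346 0.2137] 0.0312 z 0.1073 0.1114
foot 419 mean [0.6001 0.2183 0.0295] circ [0.6219 0.1468] 0.1539 z 0.0287 0.0339
tray? [225. 245.] 1648 ((467.3581237792969, -203.8511962890625), (127.19114685058594, 113.11327362060547), 0.5002819299697876) [180. 168. 165.] [0.0048 0.0066 0.0137]
(421, 219) [0.5307 0.2151 0.1442]
(225, 245) [ 0.4709 -0.2043  0.0058]
top granite z 0.00014352448077881164
hex top 266 mean [0.5284 0.2144 0.1433] circ [0.5291 0.2148] 0.0181 z 0.1434 0.1484
hexside 47 mean [0.5204 0.2075 0.1206] circ [0.5271 0.218 ] 0.0235 z 0.1208 0.1297
roof 362 mean [0.5233 0.2086 0.1073] circ [0.5281 0.2146] 0.0294 z 0.1075 0.1115
foot 521 mean [0.5889 0.2148 0.0301] circ [0.6037 0.1314] 0.1555 z 0.0302 0.034
tray? [406. 259.] 2565 ((466.9024963378906, -203.96441650390625), (114.3223648071289, 118.17764282226562), 89.40094757080078) [220. 202. 196.] [0.0047 0.0067 0.0143]
(200, 220) [0.521  0.203  0.1458]
(407, 259) [ 0.4675 -0.2054  0.0073]
```

View pics/crop0.png

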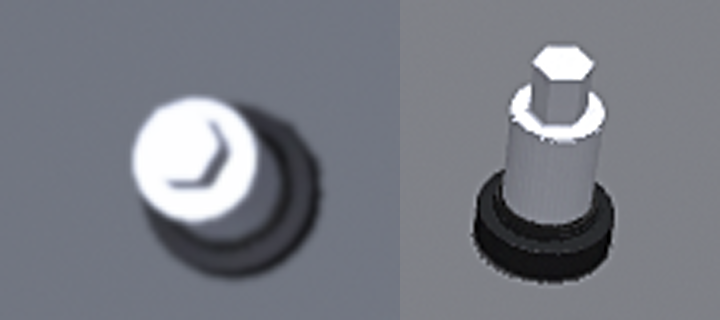

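The crop shows the plain metal cap: white hexagonal top and roof, on the black foot. Now a refined fit of axis and yaw by intersecting the pixels with the known planes.

```bash
cat >> h.py <<'E'
def plane(s,uv,z):
    uv=np.asarray(uv,float)
    d=np.stack([(uv[:,0]-s["cx"])/s["fx"],-(uv[:,1]-s["cy"])/s["fy"],-np.ones(len(uv))],-1)@rotm(s).T
    o=np.array(s["position"]); return o+d*((z-o[2])/d[:,2])[:,None]
E
python3 - <<'E'
from h import *
s=snap("scene"); g=s["pixels"].min(2)
big=cv2.resize(g[200:300,370:470],None,fx=4,fy=4,interpolation=cv2.INTER_CUBIC)
m=(big>215).astype(np.uint8)
k,l,st,ce=cv2.connectedComponentsWithStats(m)
for i in range(1,k):
    if st[i,4]<200: continue
    c=max(cv2.findContours((l==i).astype(np.uint8),cv2.RETR_EXTERNAL,cv2.CHAIN_APPROX_NONE)[0],key=len)[:,0]
    uv=(c+.5)/4-.5+[370,200]
    top=ce[i][1]<100
    P=plane(s,uv,.143 if top else .107)[:,:2]*1000
    print(i,st[i],"hex" if top else "roof")
    if top:
        M=cv2.moments(P.astype(np.float32)); print("centroid",M["m10"]/M["m00"],M["m01"]/M["m00"],"area",M["m00"],"exp",32**2*.866)
        c0=np.array([M["m10"]/M["m00"],M["m01"]/M["m00"]])
        for a in range(0,60,4):
            d=np.deg2rad(a); print(a,[round(float(np.max((P-c0)@[np.cos(d+q),np.sin(d+q)])),1) for q in np.arange(6)*np.pi/3])
    else: print(cv2.minEnclosingCircle(P.astype(np.float32)), P.min(0),P.max(0))
t=snap("top"); g=t["pixels"].min(2)
big=cv2.resize(g[180:260,150:250],None,fx=4,fy=4,interpolation=cv2.INTER_CUBIC)
c=max(cv2.findContours((big>190).astype(np.uint8),cv2.RETR_EXTERNAL,cv2.CHAIN_APPROX_NONE)[0],key=len)[:,0]
P=plane(t,(c+.5)/4-.5+[150,180],.107)[:,:2]*1000
print("top roof",cv2.minEnclosingCircle(P.astype(np.float32)),cv2.fitEllipse(P.astype(np.float32)))
# tray by colour
for n,s,roi in(("scene",s,(180,215,270,275)),("top",t,(370,220,445,295))):
    x0,y0,x1,y1=roi; hsv=s["pixels"][y0:y1,x0:x1].astype(int)
    m=(hsv.min(2)>118).astype(np.uint8)
    c=max(cv2.findContours(m,cv2.RETR_EXTERNAL,cv2.CHAIN_APPROX_NONE)[0],key=len)[:,0]
    print(n,"tray",cv2.minAreaRect((plane(s,c+[x0,y0],.012)[:,:2]*1000).astype(np.float32)))
E
```

```text
1 [ 168   59   72   40 2182] hex
centroid 530.087024841598 214.59247775895878 area 845.9532522466034 exp 886.784
0 [16.2, 16.0, 16.1, 16.0, 16.1, 16.2]
4 [15.7, 16.1, 16.7, 16.3, 16.4, 16.1]
8 [16.2, 16.3, 17.3, 16.7, 16.8, 16.7]
12 [16.7, 16.5, 17.7, 17.1, 17.2, 17.1]
16 [17.1, 16.7, 18.0, 17.3, 17.4, 17.5]
20 [17.4, 16.9, 18.3, 17.5, 17.6, 17.9]
24 [17.6, 17.0, 18.5, 17.6, 17.7, 18.1]
28 [17.8, 17.1, 18.5, 17.6, 17.8, 18.2]
32 [17.8, 17.3, 18.5, 17.6, 17.8, 18.3]
36 [17.8, 17.4, 18.4, 17.6, 17.8, 18.2]
40 [17.7, 17.4, 18.2, 17.5, 17.6, 18.1]
44 [17.4, 17.3, 17.9, 17.3, 17.4, 17.9]
48 [17.2, 17.1, 17.6, 17.0, 17.2, 17.6]
52 [16.8, 16.9, 17.1, 16.6, 16.9, 17.2]
56 [16.3, 16.5, 16.6, 16.2, 16.6, 16.7]
2 [ 140  107  115   67 2638] roof
((532.7990112304688, 214.39564514160156), 30.010101318359375) [507.74929702 185.91142094] [560.49327407 243.07989314]
top roof ((529.676513671875, 215.05686950683594), 30.33747673034668) ((529.51708984375, 214.96945190429688), (58.3398323059082, 59.67407989501953), 121.42626953125)
scene tray ((470.29345703125, -211.4595947265625), (207.23641967773438, 229.05950927734375), 3.606494426727295)
top tray ((467.8106994628906, -204.1508331298828), (113.61104583740234, 117.10157012939453), 88.5765151977539)
```

Cap axis is about (0.530, 0.2148) and its flat normals lie near 0/60/120°. The two cameras agree within about 0.6 mm, and the hex top and roof heights match. Tray centre is (0.4675, -0.204). I'll hold the -60° flat pair so that one grasp covers the whole turn.

```bash
python3 -m inch '[[1.3,-1.5,0,0,0,0,0],[2.6,-3,0,0,0,0,0],[2.6,-3,0,0,0,0,0],[2.6,-3,0,0,0,0,0],[2.6,-3,0,0,0,0,0],[2.6,-3,0,0,0,0,0],[2.6,-3,0,0,0,0,0],[2.6,-3,0,0,0,0,0],[2.6,-3,0,0,0,0,0],[2.6,-3,0,0,0,0,0],[2.6,-3,0,0,0,0,0],[2.6,-3,0,0,0,0,0],[2.6,-3,0,0,0,0,0],[2.6,-3,0,0,0,0,0],[2.6,-3,0,0,0,0,0],[2.6,-3,0,0,0,0,0],[2.6,-3,0,0,0,0,0],[2.6,-3,0,0,0,0,0],[1.3,-1.5,0,0,0,0,0],[0,0,0,0,0,0,0]]' 100
cat > g.py <<'E'
import sys
from h import *
def go(x,y,z,yaw_y):
    s=arm.state(); M=R.from_rotvec(s["ee_rot"]); A=M.as_matrix()
    d=A.T@(np.array([x,y,z])-s["ee_pos"])*100
    a=np.deg2rad(yaw_y); yy=np.array([np.cos(a),np.sin(a),0]); zz=np.array([0,0,-1.]); T=np.stack([np.cross(yy,zz),yy,zz],1)
    rv=R.from_matrix(A.T@T).as_rotvec()
    print("shift cm",d.round(2),"turn",rv.round(3),"yawy",np.rad2deg(np.arctan2(A[1,1],A[0,1])).round(2),"tilt",A[:,2].round(4))
    print("q",s["joint_pos"].round(2),"t",round(s["time"],2),"p",s["ee_pos"].round(4),"F",s["wrist_force"].round(1),"T",s["ft_torque"].round(2),"w",round(s["grip_width"],4))
if __name__=="__main__": go(*map(float,sys.argv[1:5]))
E
python3 g.py 0.530 0.2148 0.170 -60
```

```text
time: 2.2
ee_pos: [0.4711, 0.0721, 0.2313]
ee_rot: [-3.097, -0.515, -0.001]
wrist_force: [-0.4, 0.1, -1.0]
grip_width: 0.0854
shift cm [ 10.18 -11.59   6.15] turn [-0.002 -0.001 -0.194] yawy -71.12 tilt [ 2.0e-04  1.8e-03 -1.0e+00]
q [ 0.25  0.21 -0.58  1.91  0.13  1.06 -1.62] t 2.2 p [0.4711 0.0721 0.2313] F [-0.4  0.1 -1. ] T [ 0.01  0.04 -0.  ] w 0.0854
```

```bash
python3 -m inch '[[2,-2.3,0,0,0,0,0],[3,-3.4,0,0,0,0,0],[3,-3.4,0,0,0,0,0],[2.18,-2.49,0,0,0,0,0],[0,0,2,0,0,-0.1,0],[0,0,2,0,0,-0.094,0],[0,0,2,0,0,0,60],[0,0,0,0,0,0,60],[0,0,0,0,0,0,60]]' 100
python3 g.py 0.530 0.2148 0.111 -60
python3 - <<'E'
from h import *
a=snap("scene"); b=snap("top")
cv2.imwrite("pics/a1.png",np.hstack([cv2.resize(a["pixels"][130:310,340:500],(400,450)),cv2.resize(b["pixels"][140:300,120:280],(400,400))[:400] if 0 else cv2.resize(b["pixels"][140:300,120:262],(400,450))]))
E
```

```text
time: 3.1
ee_pos: [0.5302, 0.2102, 0.1715]
ee_rot: [3.037, 0.804, -0.001]
wrist_force: [-0.6, 0.9, -0.0]
grip_width: 0.0651
shift cm [ 0.22 -0.41  6.05] turn [ 0.     0.001 -0.006] yawy -60.34 tilt [-6.e-04 -6.e-04 -1.e+00]
q [ 0.01  0.45 -0.62  1.77  0.3   1.02 -1.78] t 3.1 p [0.5302 0.2102 0.1715] F [-0.6  0.9 -0. ] T [ 0.01 -0.05 -0.03] w 0.0651
```

View pics/a1.png

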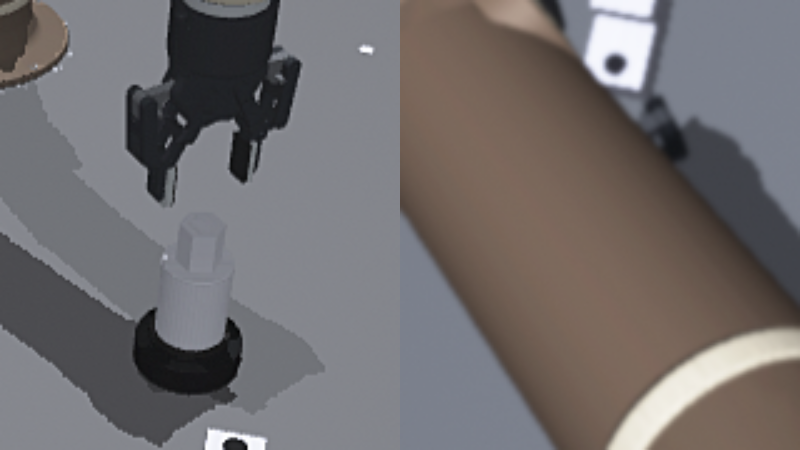

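The gripper is open above the hexagon (left panel (200,230)) with the bracket clear. Now I centre it and descend.

```bash
python3 -m inch '[[0.22,-0.41,0,0,0,-0.006,60],[0,0,0,0,0,0,60],[0,0,1,0,0,0,60],[0,0,1.2,0,0,0,60],[0,0,1.2,0,0,0,60],[0,0,1.2,0,0,0,60],[0,0,0.9,0,0,0,60],[0,0,0.5,0,0,0,60],[0,0,0,0,0,0,60],[0,0,0,0,0,0,60]]' 100
python3 g.py 0.530 0.2148 0.111 -60
```

```text
time: 4.2
ee_pos: [0.5302, 0.216, 0.1114]
ee_rot: [-3.034, -0.815, -0.0]
wrist_force: [0.2, -0.4, -0.7]
grip_width: 0.0652
shift cm [-0.07  0.09  0.04] turn [-0.    -0.     0.001] yawy -59.92 tilt [ 2.e-04  2.e-04 -1.e+00]
q [-0.03  0.53 -0.59  1.82  0.36  0.91 -1.83] t 4.2 p [0.5302 0.216  0.1114] F [ 0.2 -0.4 -0.7] T [ 0.04  0.01 -0.03] w 0.0652
```

```bash
python3 -m inch '[[-0.07,0.09,0,0,0,0,60],[0,0,0,0,0,0,140],[0,0,0,0,0,0,150],[0,0,0,0,0,0,150],[0,0,0,0,0,0,150],[0,0,0,0,0,0,255],[0,0,0,0,0,0,255],[0,0,0,0,0,0,255]]' 20
python3 g.py 0.530 0.2148 0.111 -60
```

```text
time: 5.0
ee_pos: [0.53, 0.2148, 0.1115]
ee_rot: [-3.034, -0.815, -0.0]
wrist_force: [-0.6, 0.2, 2.3]
grip_width: 0.0317
shift cm [ 0.01 -0.    0.05] turn [-0.    -0.     0.001] yawy -59.94 tilt [ 3.e-04  2.e-04 -1.e+00]
q [-0.03  0.52 -0.59  1.82  0.36  0.91 -1.83] t 5.0 p [0.53   0.2148 0.1115] F [-0.6  0.2  2.3] T [ 0.07  0.04 -0.1 ] w 0.0317
```

Closed on flats at 31.7 mm with no side force. Firm grip next, then twist in small steps.

```bash
python3 -m inch '[[0,0,0,0,0,0,255],[0,0,0,0,0,0,255],[0,0,0,0,0,0,255],[0,0,0,0,0,-0.03,255],[0,0,0,0,0,-0.03,255],[0,0,0,0,0,-0.03,255],[0,0,0,0,0,0,255]]' 120
python3 g.py 0.530 0.2148 0.111 -60
python3 -m inch '[[0,0,0,0,0,-0.03,255],[0,0,0,0,0,-0.03,255],[0,0,0,0,0,0,255]]'
python3 g.py 0.530 0.2148 0.111 -60
python3 - <<'E'
from h import *
a=snap("scene")
cv2.imwrite("pics/a2.png",cv2.resize(a["pixels"][170:300,350:490],(646,600)))
E
```

```text
time: 5.7
ee_pos: [0.5301, 0.2148, 0.1117]
ee_rot: [-2.994, -0.952, -0.001]
wrist_force: [0.2, -0.1, 5.6]
grip_width: 0.0303
shift cm [-0.01 -0.01  0.07] turn [ 0.    -0.001  0.092] yawy -54.72 tilt [ 7.e-04  3.e-04 -1.e+00]
q [-0.01  0.53 -0.61  1.82  0.38  0.91 -1.75] t 5.7 p [0.5301 0.2148 0.1117] F [ 0.2 -0.1  5.6] T [-0.09  0.23  0.08] w 0.0303
time: 6.0
ee_pos: [0.5301, 0.2148, 0.1117]
ee_rot: [-2.964, -1.041, -0.001]
wrist_force: [-0.6, 0.6, 5.9]
grip_width: 0.0303
shift cm [-0.01 -0.01  0.07] turn [ 0.    -0.001  0.152] yawy -51.28 tilt [ 7.e-04  3.e-04 -1.e+00]
q [-0.    0.53 -0.63  1.82  0.39  0.91 -1.7 ] t 6.0 p [0.5301 0.2148 0.1117] F [-0.6  0.6  5.9] T [-0.05  0.14  0.13] w 0.0303
```

View pics/a2.png

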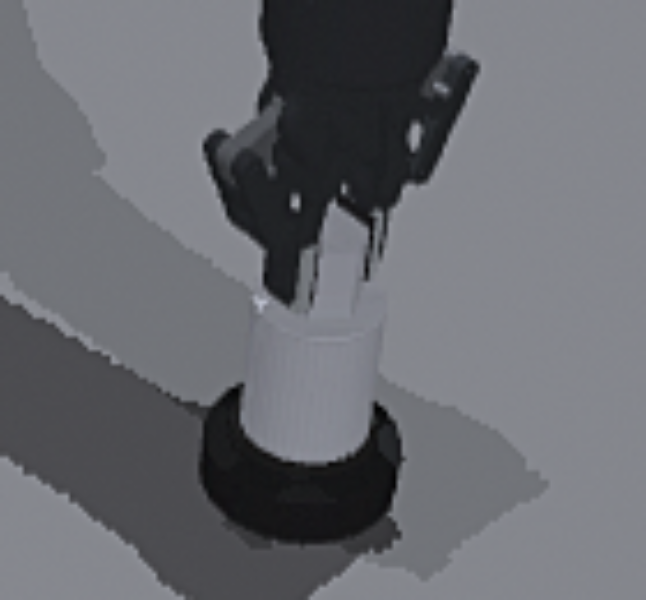

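```bash
for i in 1; do python3 -m inch '[[0,0,0,0,0,-0.04,255]]'
python3 g.py 0.530 0.2148 0.111 -60
python3 -m inch '[[0,0,0,0,0,-0.04,255]]'
python3 g.py 0.530 0.2148 0.111 -60;python3 -m inch '[[0,0,0,0,0,-0.04,255]]'
python3 g.py 0.530 0.2148 0.111 -60; done
```

```text
time: 6.15
ee_pos: [0.5302, 0.2148, 0.1117]
ee_rot: [-2.943, -1.099, -0.001]
wrist_force: [-0.6, 0.1, 4.0]
grip_width: 0.0305
shift cm [-0.02 -0.01  0.07] turn [ 0.    -0.001  0.191] yawy -49.06 tilt [ 8.e-04  4.e-04 -1.e+00]
q [ 0.    0.54 -0.64  1.82  0.39  0.92 -1.67] t 6.15 p [0.5302 0.2148 0.1117] F [-0.6  0.1  4. ] T [ 0.01  0.18 -0.43] w 0.0305
time: 6.25
ee_pos: [0.5302, 0.2148, 0.1117]
ee_rot: [-2.92, -1.159, -0.001]
wrist_force: [-0.8, -0.4, 3.7]
grip_width: 0.0304
shift cm [-0.01 -0.02  0.07] turn [ 0.    -0.001  0.232] yawy -46.72 tilt [ 7.e-04  4.e-04 -1.e+00]
q [ 0.01  0.54 -0.65  1.82  0.4   0.92 -1.63] t 6.25 p [0.5302 0.2148 0.1117] F [-0.8 -0.4  3.7] T [ 0.09  0.13 -0.43] w 0.0304
time: 6.35
ee_pos: [0.5302, 0.2148, 0.1117]
ee_rot: [-2.896, -1.217, -0.001]
wrist_force: [-0.5, -0.2, 5.4]
grip_width: 0.0302
shift cm [-0.02 -0.02  0.07] turn [ 0.    -0.001  0.272] yawy -44.42 tilt [ 7.e-04  5.e-04 -1.e+00]
q [ 0.02  0.54 -0.66  1.82  0.41  0.92 -1.6 ] t 6.35 p [0.5302 0.2148 0.1117] F [-0.5 -0.2  5.4] T [ 0.02  0.1  -0.39] w 0.0302
```

Resisting torque of about 0.43 N m while turning: it is still stuck, and the grip holds.

```bash
cat > q.py <<'E'
from h import *
s=arm.state();A=R.from_rotvec(s["ee_rot"]).as_matrix();print("TURN",round(np.arctan2(A[1,1],A[0,1])+np.pi/3,3),"z",s["ee_pos"][2].round(4),"F",s["wrist_force"].round(1),"T",s["ft_torque"].round(2),"w",round(s["grip_width"],4))
E
for i in 1; do python3 -m inch '[[0,0,0,0,0,-0.05,255]]'>/dev/null
python3 q.py
python3 -m inch '[[0,0,0,0,0,-0.05,255]]'>/dev/null
python3 q.py;python3 -m inch '[[0,0,0,0,0,-0.05,255]]'>/dev/null
python3 q.py; done
```

```text
TURN 0.322 z 0.1117 F [-0.3 -0.4  5.1] T [ 0.02  0.12 -0.44] w 0.0305
TURN 0.372 z 0.1117 F [-1.1 -0.6  3.6] T [ 0.03  0.15 -0.4 ] w 0.0304
TURN 0.422 z 0.1117 F [-0.8  0.4  5.7] T [ 0.02  0.14 -0.37] w 0.03
```

```bash
python3 -m inch '[[0,0,0,0,0,-0.05,255]]'>/dev/null
python3 q.py
python3 -m inch '[[0,0,0,0,0,-0.05,255]]'>/dev/null
python3 q.py
```

```text
TURN 0.472 z 0.1117 F [-0.2  0.8  5.3] T [ 0.03  0.18 -0.3 ] w 0.0305
TURN 0.522 z 0.1118 F [0.  0.3 5.3] T [ 0.01  0.17 -0.28] w 0.0303
```

```bash
python3 -m inch '[[0,0,0,0,0,-0.05,255]]'>/dev/null
python3 q.py
python3 -m inch '[[0,0,0,0,0,-0.05,255]]'>/dev/null
python3 q.py
```

```text
TURN 0.573 z 0.1118 F [-1.5 -1.3  7. ] T [-0.02  0.19 -0.3 ] w 0.0306
TURN 0.623 z 0.1119 F [-0.7 -0.4  6.5] T [-0.    0.16 -0.19] w 0.0303
```

```bash
python3 -m inch '[[0,0,-0.02,0,0,-0.04,255]]'>/dev/null
python3 q.py
python3 -m inch '[[0,0,0,0,0,-0.04,255]]'>/dev/null
python3 q.py
```

```text
TURN 0.663 z 0.112 F [ 0.3 -0.1  4.7] T [ 0.05  0.09 -0.14] w 0.0308
TURN 0.702 z 0.112 F [-0.  -0.   6.3] T [ 0.04  0.11 -0.16] w 0.0304
```

```bash
python3 -m inch '[[0,0,0,0,0,-0.04,255]]'>/dev/null
python3 q.py
python3 -m inch '[[0,0,0,0,0,-0.04,255]]'>/dev/null
python3 q.py
```

```text
TURN 0.743 z 0.112 F [0.5 0.3 5.6] T [ 0.01  0.06 -0.15] w 0.0305
TURN 0.783 z 0.112 F [ 0.7 -0.4  5.3] T [ 0.04  0.06 -0.19] w 0.03
```

```bash
python3 -m inch '[[0,0,0,0,0,-0.04,255]]'>/dev/null
python3 q.py
python3 - <<'E'
from h import *
a=snap("scene")
cv2.imwrite("pics/a3.png",cv2.resize(a["pixels"][170:300,350:490],(646,600)))
W=cloud(a)
m=(abs(W[...,0]-.53)<.03)&(abs(W[...,1]-.2148)<.03)&(W[...,2]>.1)&(W[...,2]<.118)&(a["pixels"].min(2)>110)
ys,xs=np.nonzero(m);print(m.sum(),W[m][:,2].mean())
E
```

```text
TURN 0.822 z 0.112 F [-0.5 -0.1  5.3] T [ 0.02  0.05 -0.07] w 0.0301
265 0.10779118623978821
```

View pics/a3.png

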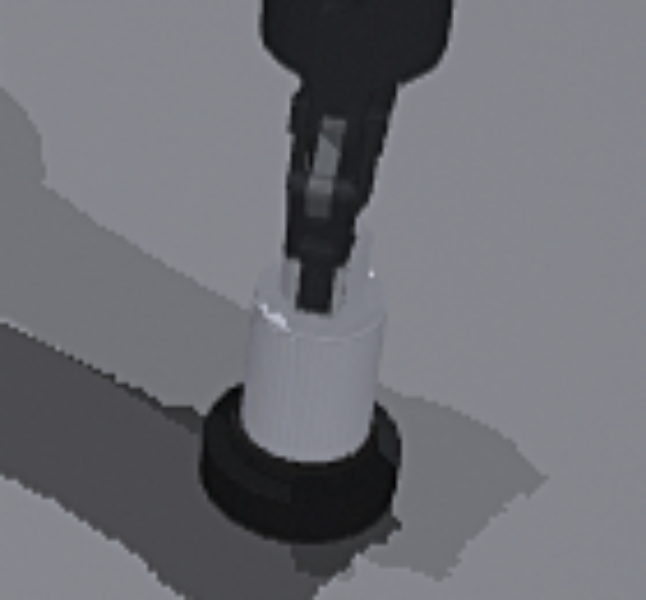

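The resistance has faded and the fixed-height Fz is steady: it has broken loose and is within the play. Now I turn with the rise and watch Fz.

```bash
python3 -m inch '[[0,0,-0.03,0,0,-0.05,255]]'>/dev/null
python3 q.py
python3 -m inch '[[0,0,-0.03,0,0,-0.05,255]]'>/dev/null
python3 q.py
python3 -m inch '[[0,0,-0.03,0,0,-0.05,255]]'>/dev/null
python3 q.py
```

```text
TURN 0.872 z 0.1121 F [0.4 0.6 2.2] T [ 0.08 -0.03 -0.09] w 0.0302
TURN 0.923 z 0.1123 F [ 1.  -0.   3.4] T [ 0.05 -0.04 -0.14] w 0.0308
TURN 0.973 z 0.1126 F [0.7 0.5 3.3] T [ 0.08 -0.06 -0.16] w 0.0305
```

```bash
python3 -m inch '[[0,0,-0.033,0,0,-0.05,255],[0,0,-0.033,0,0,-0.05,255]]'>/dev/null
python3 q.py
python3 -m inch '[[0,0,-0.033,0,0,-0.05,255],[0,0,-0.033,0,0,-0.05,255]]'>/dev/null
python3 q.py
python3 -m inch '[[0,0,-0.033,0,0,-0.05,255],[0,0,-0.033,0,0,-0.05,255]]'>/dev/null
python3 q.py
```

```text
TURN 1.073 z 0.1132 F [ 0.7 -0.7  3.4] T [-0.01 -0.13 -0.11] w 0.0302
TURN 1.173 z 0.1139 F [-0.1 -0.1  3.2] T [ 0.01 -0.11 -0.18] w 0.0308
TURN 1.273 z 0.1146 F [-0.6  0.5  2.4] T [ 0.06 -0.14 -0.1 ] w 0.0303
```

```bash
python3 -m inch '[[0,0,-0.033,0,0,-0.05,255],[0,0,-0.033,0,0,-0.05,255],[0,0,-0.033,0,0,-0.05,255],[0,0,-0.033,0,0,-0.05,255]]'>/dev/null
python3 q.py
python3 -m inch '[[0,0,-0.033,0,0,-0.05,255],[0,0,-0.033,0,0,-0.05,255],[0,0,-0.033,0,0,-0.05,255],[0,0,-0.033,0,0,-0.05,255]]'>/dev/null
python3 q.py
python3 -m inch '[[0,0,-0.033,0,0,-0.05,255],[0,0,-0.033,0,0,-0.05,255],[0,0,-0.033,0,0,-0.05,255],[0,0,-0.033,0,0,-0.05,255]]'>/dev/null
python3 q.py;python3 g.py 0.53 0.2148 .12 -60
```

```text
TURN 1.473 z 0.1159 F [ 0.2 -0.9  2.7] T [ 0.06 -0.13 -0.09] w 0.0304
TURN 1.673 z 0.1172 F [ 1.  -0.1  3.4] T [ 0.09 -0.21 -0.1 ] w 0.0307
TURN 1.873 z 0.1185 F [1.6 1.4 3.4] T [ 0.15 -0.21 -0.15] w 0.0305
shift cm [ 0.03 -0.03 -0.15] turn [ 1.000e-03 -1.000e-03  1.873e+00] yawy 47.3 tilt [ 9.e-04  7.e-04 -1.e+00]
q [ 0.25  0.68 -1.03  1.8   0.66  1.06 -0.2 ] t 9.7 p [0.5304 0.2148 0.1185] F [1.6 1.4 3.4] T [ 0.15 -0.21 -0.15] w 0.0305
```

```bash
python3 -m inch '[[0,0,-0.033,0,0,-0.05,255],[0,0,-0.033,0,0,-0.05,255],[0,0,-0.033,0,0,-0.05,255],[0,0,-0.033,0,0,-0.05,255]]'>/dev/null
python3 q.py
python3 -m inch '[[0,0,-0.033,0,0,-0.05,255],[0,0,-0.033,0,0,-0.05,255],[0,0,-0.033,0,0,-0.05,255],[0,0,-0.033,0,0,-0.05,255]]'>/dev/null
python3 q.py
python3 -m inch '[[0,0,-0.033,0,0,-0.05,255],[0,0,-0.033,0,0,-0.05,255],[0,0,-0.033,0,0,-0.05,255],[0,0,-0.033,0,0,-0.05,255]]'>/dev/null
python3 q.py;python3 g.py 0.53 0.2148 .12 -60
```

```text
TURN 2.073 z 0.1198 F [ 1.6 -0.1  2. ] T [ 0.18 -0.2  -0.15] w 0.0311
TURN 2.273 z 0.1211 F [0.4 0.2 2.7] T [ 0.19 -0.14 -0.13] w 0.0303
TURN 2.473 z 0.1224 F [0.7 0.5 2.4] T [ 0.2  -0.07 -0.13] w 0.0307
shift cm [ 0.02 -0.03  0.24] turn [ 1.000e-03 -1.000e-03  2.473e+00] yawy 81.7 tilt [ 6.e-04  1.e-03 -1.e+00]
q [ 0.32  0.75 -1.16  1.79  0.76  1.13  0.32] t 10.9 p [0.5302 0.215  0.1224] F [0.7 0.5 2.4] T [ 0.2  -0.07 -0.13] w 0.0307
```

```bash
python3 -m inch '[[0,0,-0.033,0,0,-0.05,255],[0,0,-0.033,0,0,-0.05,255],[0,0,-0.033,0,0,-0.05,255],[0,0,-0.033,0,0,-0.05,255],[0,0,-0.033,0,0,-0.05,255],[0,0,-0.033,0,0,-0.05,255]]'>/dev/null
python3 q.py
python3 -m inch '[[0,0,-0.04,0,0,0,255]]'>/dev/null
python3 q.py
python3 -m inch '[[0,0,-0.04,0,0,0,255]]'>/dev/null
python3 q.py
python3 - <<'E'
from h import *
a=snap("scene")
cv2.imwrite("pics/a4.png",cv2.resize(a["pixels"][170:300,350:490],(646,600)))
E
```

```text
TURN 2.773 z 0.1238 F [ 1.9  1.  -0.7] T [ 0.17 -0.4  -0.04] w 0.0305
TURN 2.772 z 0.1241 F [ 2.5  0.4 -2.8] T [ 0.33 -0.44  0.03] w 0.0302
TURN 2.77 z 0.1247 F [ 1.4  1.  -3. ] T [ 0.3  -0.47  0.01] w 0.0304
```

View pics/a4.png

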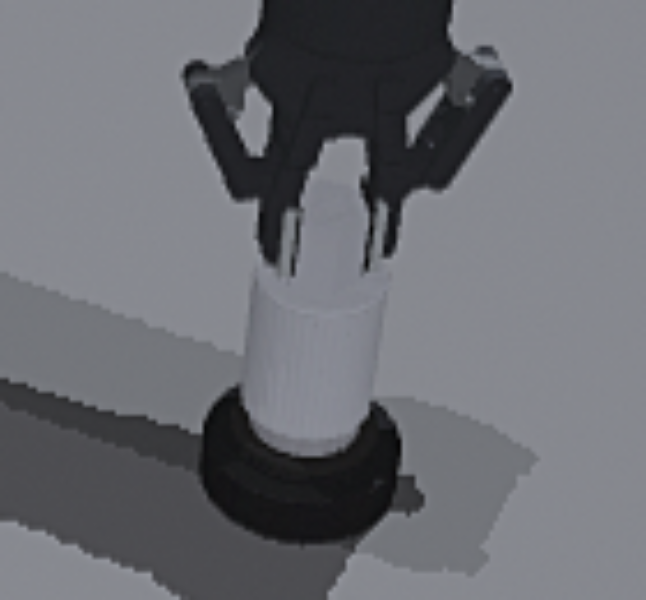

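The cap has risen with the turn and a grey neck band shows at (310,440). The weight seems to be coming on. I'll turn a little more and lift in tiny steps, watching for a thread stop.

```bash
python3 -m inch '[[0,0,-0.03,0,0,-0.05,255],[0,0,-0.03,0,0,-0.05,255],[0,0,-0.03,0,0,-0.05,255]]'>/dev/null
python3 q.py
python3 -m inch '[[0,0,-0.05,0,0,0,255]]'>/dev/null
python3 q.py
python3 -m inch '[[0,0,-0.05,0,0,0,255]]'>/dev/null
python3 q.py
python3 -m inch '[[0,0,-0.05,0,0,0,255]]'>/dev/null
python3 g.py .53 .2148 .2 100
```

```text
TURN 2.922 z 0.126 F [ 1.9  1.3 -0.8] T [ 0.19 -0.46 -0.06] w 0.0305
TURN 2.921 z 0.1264 F [ 2.4  1.4 -3. ] T [ 0.32 -0.46  0.01] w 0.0304
TURN 2.919 z 0.1269 F [ 1.9  0.8 -2.3] T [ 0.43 -0.55 -0.03] w 0.0306
shift cm [-0.01  0.01 -7.25] turn [0.    0.    0.127] yawy 107.29 tilt [ 1.e-04  1.e-04 -1.e+00]
q [ 0.36  0.8  -1.26  1.78  0.82  1.2   0.72] t 12.35 p [0.5299 0.2147 0.1275] F [ 2.   1.3 -4. ] T [ 0.39 -0.5  -0.01] w 0.0304
```

Unconstrained rise: it is free. Lifting straight up.

```bash
python3 -m inch '[[0,0,-0.1,0,0,0,255],[0,0,-0.1,0,0,0,255],[0,0,-0.15,0,0,0,255]]'>/dev/null
python3 q.py
python3 -m inch '[[0,0,-0.2,0,0,0,255],[0,0,-0.3,0,0,0,255],[0,0,-0.4,0,0,0,255]]'>/dev/null
python3 g.py .53 .2148 .2 100
```

```text
TURN 2.921 z 0.1311 F [ 2.5  1.  -3.4] T [ 0.41 -0.58 -0.04] w 0.0303
shift cm [-0.04  0.01 -5.98] turn [-0.    -0.     0.129] yawy 107.37 tilt [-4.e-04 -2.e-04 -1.e+00]
q [ 0.36  0.79 -1.27  1.77  0.81  1.22  0.73] t 12.95 p [0.5297 0.2146 0.1402] F [ 0.6  1.3 -1.2] T [ 0.3  -0.07 -0.04] w 0.0306
```

```bash
python3 -m inch '[[-0.02,0,-0.5,0,0,0,255],[-0.02,0,-0.7,0,0,0,255],[0,0,-0.8,0,0,0,255],[0,0,-0.8,0,0,0,255],[0,0,-0.8,0,0,0,255],[0,0,-0.8,0,0,0,255],[0,0,-0.8,0,0,0,255],[0,0,-0.8,0,0,0,255],[0,0,-0.5,0,0,0,255],[0,0,0,0,0,0,255],[0,0,0,0,0,0,255]]'>/dev/null
python3 q.py
python3 g.py .53 .2148 .205 90
python3 - <<'E'
from h import *
a=snap("scene")
cv2.imwrite("pics/a5.png",cv2.resize(a["pixels"][110:300,340:500],(505,600)))
E
```

```text
TURN 2.921 z 0.2048 F [ 0.3  0.  -1.6] T [ 0.01 -0.   -0.03] w 0.0304
shift cm [ 0.01  0.02 -0.02] turn [-0.    -0.     0.303] yawy 107.37 tilt [-1.e-04 -3.e-04 -1.e+00]
q [ 0.4   0.73 -1.34  1.71  0.73  1.31  0.78] t 14.05 p [0.5302 0.2146 0.2048] F [ 0.3  0.  -1.6] T [ 0.01 -0.   -0.03] w 0.0304
```

View pics/a5.png

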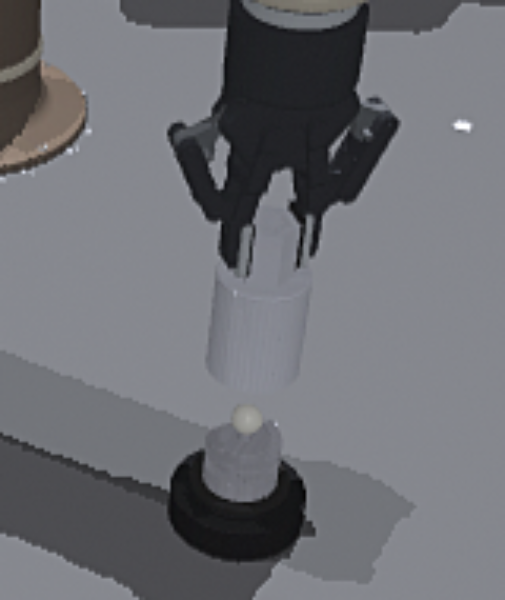

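The cap hangs level above the exposed white ball at (247,418), and the ball is intact and clear. I'll unwind the wrist a little, then carry it to the tray.

```bash
python3 -m inch '[[0,0,-0.3,0,0,0.1,255],[0,0,-0.3,0,0,0.1,255],[0,0,-0.4,0,0,0.1,255],[0,0,0,0,0,0.1,255],[0,0,0,0,0,0.1,255],[0,0,0,0,0,0.1,255],[0,0,0,0,0,0,255]]'>/dev/null
python3 g.py .4675 -.204 .215 73
```

```text
shift cm [ -6.31 -41.86   0.  ] turn [-0.001  0.    -0.001] yawy 72.92 tilt [-1.e-04 -6.e-04 -1.e+00]
q [ 0.35  0.63 -1.21  1.7   0.62  1.26  0.27] t 14.8 p [0.5301 0.2146 0.2148] F [ 0.1 -0.1 -2. ] T [-0.02 -0.01 -0.05] w 0.0303
```

```bash
python3 -m inch '[[-0.2,-1.3,0,0,0,0,255],[-0.4,-2.6,0,0,0,0,255],[-0.4,-2.6,0,0,0,0,255],[-0.4,-2.6,0,0,0,0,255],[-0.4,-2.6,0,0,0,0,255],[-0.4,-2.6,0,0,0,0,255],[-0.4,-2.6,0,0,0,0,255],[-0.4,-2.6,0,0,0,0,255],[-0.4,-2.6,0,0,0,0,255],[-0.4,-2.6,0,0,0,0,255],[-0.4,-2.6,0,0,0,0,255],[-0.4,-2.6,0,0,0,0,255],[-0.4,-2.6,0,0,0,0,255],[-0.4,-2.6,0,0,0,0,255],[-0.4,-2.6,0,0,0,0,255],[-0.4,-2.6,0,0,0,0,255],[-0.2,-1.3,0,0,0,0,255],[0,0,0,0,0,0,255],[0,0,0,0,0,0,255]]'>/dev/null
python3 g.py .4675 -.204 .215 73
```

```text
shift cm [ 0.13 -0.39 -0.  ] turn [ 0.001 -0.     0.001] yawy 73.08 tilt [ 3.e-04  1.e-03 -1.e+00]
q [ 1.29  0.6  -1.37  1.83  0.63  1.24  1.01] t 16.7 p [ 0.4699 -0.2006  0.215 ] F [ 0.2  0.2 -0.5] T [-0.02 -0.02  0.02] w 0.0301
```

```bash
python3 -m inch '[[0.13,-0.39,0,0,0,0,255],[0,0,1,0,0,0.1,255],[0,0,1,0,0,0.1,255],[0,0,1.5,0,0,0.1,255],[0,0,1.5,0,0,0.1,255],[0,0,1.5,0,0,0.1,255],[0,0,1,0,0,0.1,255],[0,0,1,0,0,0.1,255],[0,0,0,0,0,0,255],[0,0,0,0,0,0,255]]'>/dev/null
python3 g.py .4675 -.204 .085 33
python3 - <<'E'
from h import *
a=snap("scene");b=snap("top")
cv2.imwrite("pics/a6.png",np.hstack([cv2.resize(a["pixels"][120:280,160:300],(400,457)),cv2.resize(b["pixels"][200:360,340:480],(400,457))]))
E
```

```text
shift cm [ 0.03 -0.    4.54] turn [-0.     0.     0.003] yawy 33.16 tilt [ 1.e-04 -2.e-04 -1.e+00]
q [ 1.14  0.58 -1.1   1.93  0.62  1.01  0.34] t 17.7 p [ 0.4677 -0.2042  0.1304] F [ 0.   0.2 -2.1] T [-0.03 -0.01 -0.02] w 0.0303
```

View pics/a6.png

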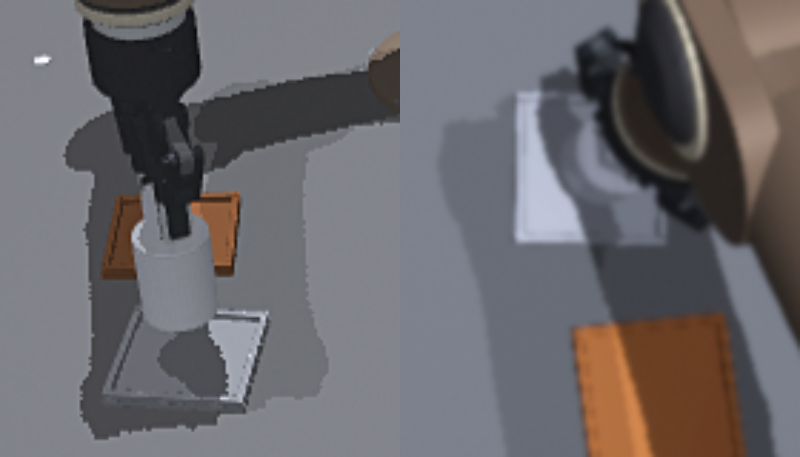

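The cap (left panel (175,270)) hangs over the grey tray. Descending.

```bash
python3 -m inch '[[0.03,0,0.5,0,0,0,255],[0,0,1,0,0,0,255],[0,0,1,0,0,0,255],[0,0,0.9,0,0,0,255],[0,0,0.6,0,0,0,255],[0,0,0.2,0,0,0,255],[0,0,0.1,0,0,0,255],[0,0,0,0,0,0,255]]'>/dev/null
python3 g.py .4675 -.204 .0825 33
python3 -m inch '[[0,0,0.1,0,0,0,255],[0,0,0.05,0,0,0,255],[0,0,0,0,0,0,255]]'>/dev/null
python3 q.py
python3 -m inch '[[0,0,0.05,0,0,0,255],[0,0,0,0,0,0,255]]'>/dev/null
python3 q.py
```

```text
shift cm [0.06 0.05 0.46] turn [ 0.     0.    -0.002] yawy 32.9 tilt [ 2.e-04  0.e+00 -1.e+00]
q [ 1.09  0.64 -1.04  1.97  0.69  0.94  0.28] t 18.6 p [ 0.4674 -0.2048  0.0871] F [-0.4 -0.  -1.1] T [-0.02 -0.07  0.  ] w 0.0305
TURN 1.621 z 0.0856 F [ 0.4  0.2 -1.9] T [-0.03 -0.    0.  ] w 0.0301
TURN 1.621 z 0.085 F [ 0.   0.2 -1.7] T [-0.03 -0.03  0.04] w 0.0301
```

```bash
python3 -m inch '[[0,0,0.08,0,0,0,255],[0,0,0.04,0,0,0,255],[0,0,0,0,0,0,255]]'>/dev/null
python3 q.py
python3 -m inch '[[0,0,0.05,0,0,0,255],[0,0,0,0,0,0,255]]'>/dev/null
python3 q.py
python3 -m inch '[[0,0,0.04,0,0,0,255],[0,0,0,0,0,0,255]]'>/dev/null
python3 q.py
```

```text
TURN 1.621 z 0.0837 F [-0.4  0.3 -2. ] T [ 0.03 -0.   -0.01] w 0.0305
TURN 1.621 z 0.0832 F [-0.1 -0.7 -1. ] T [ 0.03  0.   -0.  ] w 0.0308
TURN 1.621 z 0.0829 F [-1.1 -0.2 -1. ] T [-0.05  0.05 -0.  ] w 0.0304
```

```bash
python3 -m inch '[[0,0,0.04,0,0,0,255],[0,0,0,0,0,0,255]]'>/dev/null
python3 q.py
python3 -m inch '[[0,0,0.03,0,0,0,255],[0,0,0,0,0,0,255]]'>/dev/null
python3 q.py
```

```text
TURN 1.621 z 0.0827 F [-0.2  0.   3.5] T [ 0.06  0.35 -0.03] w 0.0306
TURN 1.621 z 0.0826 F [-1.6 -0.3  6.6] T [0.04 0.62 0.08] w 0.0306
```

Contact (Fz 6.6 N). Open gently, keeping still, then retreat straight up.

```bash
python3 -m inch '[[0,0,0,0,0,0,255],[0,0,0,0,0,0,155],[0,0,0,0,0,0,145],[0,0,0,0,0,0,130],[0,0,0,0,0,0,100],[0,0,0,0,0,0,60],[0,0,0,0,0,0,60],[0,0,0,0,0,0,60]]' 20
python3 g.py .4675 -.204 .0825 33
python3 -m inch '[[0,0,-0.5,0,0,0,60],[0,0,-1,0,0,0,60],[0,0,-1.5,0,0,0,60],[0,0,-1.5,0,0,0,60],[0,0,-1.5,0,0,0,60],[0,0,-2,0,0,0,60],[0,0,-3,0,0,0,60],[0,0,-3,0,0,0,60],[0,0,0,0,0,0,60]]'
python3 - <<'E'
from h import *
a=snap("scene");b=snap("top")
W=cloud(a)
for lo,hi in((.106,.125),(.072,.082)):
    m=(abs(W[...,0]-.4675)<.045)&(abs(W[...,1]+.204)<.045)&(W[...,2]>lo)&(W[...,2]<hi)
    p=W[m];print(len(p),p[:,:2].min(0),p[:,:2].max(0),p.mean(0),np.median(p[:,2]))
cv2.imwrite("pics/a7.png",np.hstack([cv2.resize(a["pixels"][120:280,160:300],(400,457)),cv2.resize(b["pixels"][200:360,340:480],(400,457))]))
cv2.imwrite("pics/a7f.png",a["pixels"])
E
```

```text
time: 21.0
ee_pos: [0.4672, -0.2049, 0.0822]
ee_rot: [1.502, 2.759, 0.0]
wrist_force: [0.4, 0.0, 0.6]
grip_width: 0.0656
shift cm [ 0.06  0.07 -0.03] turn [ 0.     0.    -0.002] yawy 32.89 tilt [ 0.  0. -1.]
q [ 1.09  0.64 -1.03  1.97  0.69  0.93  0.27] t 21.0 p [ 0.4672 -0.2049  0.0822] F [0.4 0.  0.6] T [-0.05 -0.   -0.01] w 0.0656
time: 21.9
ee_pos: [0.4694, -0.2048, 0.2268]
ee_rot: [1.499, 2.754, 0.0]
wrist_force: [0.2, 0.8, -0.3]
grip_width: 0.0653
165 [ 0.45329741 -0.22075942] [ 0.4889676 -0.1881541] [ 0.47217043 -0.20394216  0.11329996] 0.11381431630835592
237 [ 0.44493998 -0.23299956] [ 0.49965439 -0.17526311] [ 0.4809531  -0.20117152  0.07793228] 0.07818709764120702
```

View pics/a7.png

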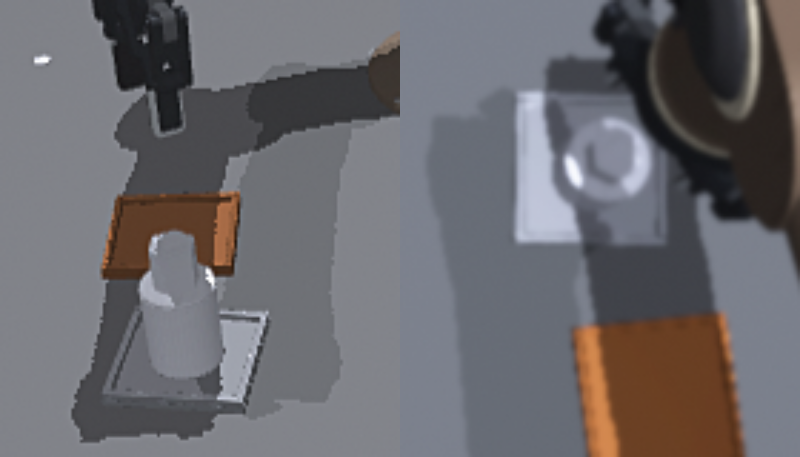

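View pics/a7f.png

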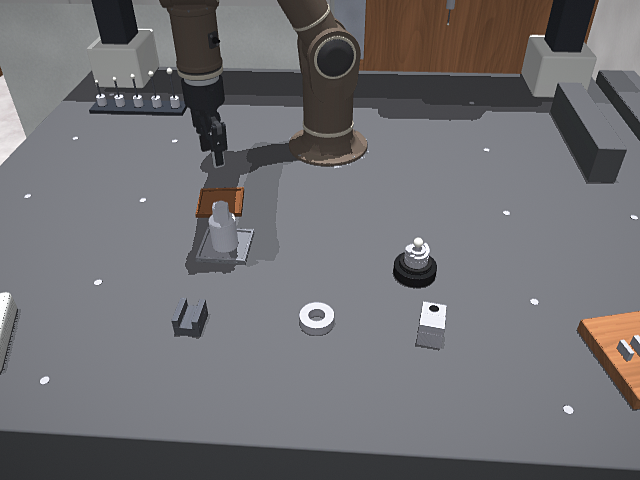

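The cap stands upright on the grey tray at (224,232), roof at 78 mm and hex top at 114 mm, both as expected for flat on the tray floor. The ball stands at (418,243), and the bystanders are at their original pixels. Handing in.

```bash
python3 -c "
from workcell import arm
print(arm.close_job())"
```

```text
the job is handed in; nothing more can be done
None
```

The cap is off the stand and standing open side down in the grey tray, released, with the gripper clear above it. I handed the job in at about 22 s.

- **Breaking loose:** I gripped the hex at 120 N and twisted anticlockwise against about 0.4 N m. The resistance faded gradually between 0.45 and 0.8 rad, so I could not pin down the exact angle where it came loose.
- **Spinning off:** I turned it on to about 2.9 rad, rising 6.5 mm per rad. Every wrist force I read stayed below about 7 N, but I read it only between short moves.
- **Lifting:** I raised it straight up until the rim was about 127 mm above the granite. A side load of about 2.5 N and a moment of about 0.6 N m showed early in the lift, before the cap was clear of the neck, and were gone once it was clear.
- **Setting down:** it touched down in the tray at about 7 N.

**Last checks:**
- **Cap height:** the roof read 78 mm and the hex top 114 mm above the granite, matching a cap sitting flat on the tray floor.
- **Cap position:** it is near the tray's centre.
- **Ball:** it is in place and looks untouched.
- **Other pieces:** the bracket, ring gauge and V-block look unmoved in the picture. I did not measure them again.

No final check failed or disagreed.

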